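# Zero the thickness comparator on a milling blank

## Task

Set the bench comparator to zero on the white milling blank lying on its anvil. First turn the outer three-spoke wheel clockwise to bring the stylus gently down onto the blank until the pointer rests in the green sector of the dial; then turn the small inner knob clockwise, as often as needed, until the pointer stands on the red zero mark. Do not ram the stylus into the blank or shift the blank, and leave the other things on the desk alone.

Things in the scene. Friction and masses are not known exactly. Their poses are not given: they have to be found in the camera images.
- gauge_stand: Bench dial comparator, fixed to the desk: grey cast foot 180 x 120 mm (x, y), upright screw column, and on it a head with the gauge, dial and knobs, which rides up and down. Origin: centre of the underside; dial and anvil on its -x side (towards the robot at yaw 0), column and knob axis at x = +36 mm, stylus and anvil axis at x = -40 mm.
- coarse_wheel (a joint): Outer coarse wheel on top of the head, vertical axis: steel hub 44 mm wide, 26 mm high, three level spokes 120 degrees apart ending in black 19 mm balls, centres 60 mm from the axis, 10 mm above the hub's foot. Rad, grows clockwise from above and so lowers the head with both knobs, 2.39 mm/rad. Stops at 0 and 6.8. Stiff (2 N at a ball), stays where left. Touches after 2 to 4.5 rad.
- wheel_center (a point): Point on the wheel's axis at the height of the ball centres: 174 mm above the desk at wheel value 0, less 2.39 mm/rad. Parts under the wheel end 11 mm below this point (head, 27 mm radius) and about 30 mm below it (top of the dial).
- wheel_ball (a point): Centre of one of the three balls of the coarse wheel; turns with the wheel.
- fine_knob (a joint): Inner fine knob above the wheel's hub, same axis: black knurled cylinder 27 mm in diameter, 24 mm high, from 18 to 42 mm above wheel_center. Rad, grows clockwise seen from above, which lowers the gauge in the head 0.255 mm/rad (1.6 mm a turn). Turns easily (0.03 N m), stays where left, does not move the wheel; starts near 0; stops at -7 and 9.
- fine_center (a point): Centre of the fine knob: on the axis, halfway up its grip, 30 mm above wheel_center.
- pointer (a joint): Dial pointer, rad, clockwise positive from the front: 0 (lower left) while the stylus hangs free, green sector 0.3 to 1.3, red zero mark at the top 2.2, graduations 0.2 apart, end of scale and stylus travel 4.4. Once touching it turns 2 rad per mm of descent: 4.8 per rad of the wheel, 0.51 per rad of the fine knob. A hand on the fine knob shifts it by up to 0.2: read it let go.
- dial_center (a point): Centre of the white dial face, 57 mm across in a black rim 63 mm across, on the front of the gauge, leant back so that it looks to the front and 40 degrees upward. Moves down with the gauge.
- stylus_tip (a point): Underside of the measuring foot (12 mm disc) of the spring stylus (about 1 N) under the dial.
- blank: White ceramic milling blank under the stylus: loose disc 98 mm in diameter, 16 mm thick, 0.55 kg, lying flat on the anvil (top of the anvil 24 mm above the desk). Origin: centre of its underside.
- spare_blank: Cream milling blank, loose disc 98 mm in diameter, 18 mm thick, on the desk. Origin: centre of its underside.
- caliper: Caliper 63 x 182 x 11 mm, loose on the desk; origin under its centre.
- plaster_model: Yellow plaster arch model 55 x 58 x 24 mm, loose on the desk; origin under its centre.
- wax_tin: White round tin 65 mm in diameter, 20 mm high, loose on the desk; origin under its centre.
- silicone_block: Yellow block 26 x 38 x 20 mm, loose on the desk; origin under its centre.
Things that resemble listed ones, but are neither listed nor needed, are in the scene too. Of the things that look like the gauge_stand, the larger one is meant. Leave any blue look-alike of the blank alone.

How it is judged:
On the way, in this order (a step that is already met when the one before it is completed fails the run):
1. the outer wheel has brought the stylus onto the blank and the pointer rests in the green sector (value of joint pointer between 0.3 and 1.3 rad and contact force between the fingers and fine_knob below 0.1 N), for 0.3 s.
2. the inner knob has been turned on and the pointer stands on the zero mark (value of joint pointer between 2 and 2.4 rad and value of joint fine_knob above 0.9 rad), for 0.3 s.
At the end, for the whole second after the job is handed in: the pointer is at rest on the zero mark (within one graduation, 0.2 rad), the stylus stands on the blank, and the blank lies within 5 mm of where it was (value of joint pointer between 2 and 2.4 rad and velocity of joint pointer between -0.1 and 0.1 rad/s and distance of blank from where it was at the start of the episode below 0.005 m and contact force between stylus and blank above 0.3 N); the robot touches nothing.
It fails at once if the stylus was rammed into the blank (over 10 N) (contact force between stylus and blank above 10 N).
It fails at once if the blank was shifted by more than 8 mm (distance of blank from where it was at the start of the episode above 0.008 m).
It fails at once if another thing on the desk was disturbed (distance of any of spare_blank, caliper, plaster_model, wax_tin, silicone_block from where it was at the start of the episode above 0.02 m).
It also fails if it takes over 61 s, if anything falls off the work surface, if the arm or the gripper's body presses on something with over 40 N, if the wrist force passes 120 N, or if a joint passes its speed limit or range.

## Robot

A 6-joint arm with a two-finger parallel gripper is mounted at the origin on a cart in front of the work surface, level with it; the furniture and walls round the work are solid. World frame = base frame: x ahead of the robot, y to its left, z up, the work surface at z = 0. Lengths are in m, angles in rad, forces in N, time in s.
With the tool pointing down it reaches from about 0.35 to 0.85 m from the base axis. Payload 8.1 kg.
Tool frame: the origin (TCP) lies on the mounting face of the last link; the fingertips stand 186 mm ahead of it and the grasp point (between the pads) lies 167 mm ahead of it (robot.finger_overhang is the distance from the TCP to the fingertips, in m); z points along the fingers, y is the line along which they close (so a half turn about z gives the same grasp; the last joint's range is limited). The gripper opens to 93 mm and grips with 3 to 60 N. Pads are 15 mm wide; open, the fingers measure 128 mm over their backs; the gripper's body (75 mm by 188 mm) begins 65 mm behind the grasp point.
Start: joints at [-1.289, 0.13, 1.488, -0, 1.523, -0.085], TCP at [0.215, -0.56, 0.405] pointing down, gripper open.
Joint ranges: [-2.96, 2.96], [-0.89, 2.26], [0.02, 2.5], [-1.34, 4.48], [0, 2.73], [-2.66, 2.66]. Speed limits (rad/s): [2.39, 2.39, 2.79, 3.14, 3.14, 3.14].

## Interface

Orientations are given as a rotation vector (axis times angle).
In Python, from plant import readout, read_camera, get_calibration, job, robot gives the robot as it stands.
- The arm moves only by the shell command python3 -m handwheel 'ROWS' [FORCE]. ROWS is JSON, a list of rows, each a list of 5 numbers: the shift along the world's x, y, z in cm, then the turn about the world's z in rad, then the closure, from 0 (fully open) to 1 (shut). In form: [[tx, ty, tz, spin, gripper], ...]. A call has 1 to 10 rows; each row shifts and turns the commanded pose from where the row before left it; what a row does not reach is not made up. A row lasts 1/8 s, in which the tool goes at most 62.5 mm and 10.7 degrees, less where a joint would pass 70% of its speed; a pose out of reach is approached as far as the arm can. A call is refused whole if a number of a shift passes 6.25 or a number of a turn 0.188, either way. A call with a gripper value outside its range is refused whole. The fingers move at their own pace and stop on an object; FORCE is the grip in N (left out, the last holds). Time passes only in rows, so rows that do not move let the fingers close. It gives the time, the measured TCP pose, the force, the opening and the grip force at its end, in the units of the state.
- readout.read_state(): the state, without advancing time (a new reading comes with each control period).
- read_camera(name): name is "scene" or "top" or "wrist"; returns the picture (400x640x3 uint8, red, green, blue); there is no depth.
- get_calibration(name): a dict with "fovy" (degrees; the focal length in pixels is half the picture's height over the tangent of half this angle, whatever the lens; pixels are square), "cx", "cy" (the principal point, pixels), "pose" (4x4, takes a point from camera to world coordinates). Camera axes: x right, y down, z forward; pixel columns grow to the right and rows downward; lengths in m; the calibration is good to about 2 mm. The wrist camera is an equidistant fisheye: a pixel r from the principal point sees the ray r / f radians off the axis. A picture is of the moment at which its call begins: read the wrist's pose just before it. get_calibration takes no time and is no camera call; for the wrist camera it gives the pose at the moment of the call.
- job.close_job(): hands the job in; it is judged then, once.
The state is a dict: "t": time; "q": joint angles; "dq": joint speeds; "joint_torque": joint torques, N m; "tool_pos": TCP position; "orientation": TCP orientation; "force": force on the tool from outside, world axes, zero at the start; "wrist_torque": the same for the moment, N m; "opening": finger opening in m; "gripper_force": force on a finger pad.
Only numpy, scipy, OpenCV 4.12 (cv2) and the standard library are available. Lean on these libraries where they do the work, as an engineer would, in place of code of your own. Each camera call takes 0.05 s, during which the arm holds its last target. There are 200 camera calls.

## Working session

There is one attempt and no reset: what is moved stays moved. The work goes in short steps, Python scripts to look and compute and a shell command to move; the robot and the scene stay as the last step left them, time stands still between calls to the robot, and variables do not carry over. Pictures are saved under pics/ and viewed, at most 10 in all, crops included, and the job is handed in when it is done.

```bash
mkdir -p pics
cat > h.py <<'E'
import numpy as np, cv2
from plant import readout, read_camera, get_calibration, job, robot
def K(c): return 200/np.tan(np.radians(c["fovy"])/2)
def proj(c,P):
    T=np.linalg.inv(np.array(c["pose"])); p=T[:3,:3]@np.asarray(P,float)+T[:3,3]
    f=K(c); return np.array([c["cx"]+f*p[0]/p[2], c["cy"]+f*p[1]/p[2]])
def ray(c,u,v):
    T=np.array(c["pose"]); d=np.array([(u-c["cx"])/K(c),(v-c["cy"])/K(c),1]); d=T[:3,:3]@d
    return T[:3,3], d/np.linalg.norm(d)
def atz(c,u,v,z):
    o,d=ray(c,u,v); return o+d*(z-o[2])/d[2]
def tri(rs):
    A=np.zeros((3,3));b=np.zeros(3)
    for o,d in rs:
        M=np.eye(3)-np.outer(d,d);A+=M;b+=M@o
    return np.linalg.solve(A,b)
def save(n,im): cv2.imwrite("pics/"+n,np.ascontiguousarray(im[:,:,::-1]))
E
python3 - <<'E'
from h import *
s=read_camera("scene");t=read_camera("top")
np.save("s0",s);np.save("t0",t)
save("scene0.png",s);save("top0.png",t)
for n in("scene","top"):
    c=get_calibration(n);print(n,c["fovy"],c["cx"],c["cy"],np.round(c["pose"],3).tolist())
print(readout.read_state())
E
```

```text
scene 54.89296798626024 315.35283435748914 200.86550236134738 [[-0.886, -0.172, 0.431, -0.004], [-0.463, 0.375, -0.803, 1.045], [-0.024, -0.911, -0.412, 0.678], [0.0, 0.0, 0.0, 1.0]]
top 45.033444616631144 319.2675582755657 204.31968524027855 [[-0.011, -0.999, 0.051, 0.478], [-1.0, 0.012, 0.007, -0.015], [-0.007, -0.051, -0.999, 1.49], [0.0, 0.0, 0.0, 1.0]]
{'t': 0.1, 'q': array([-1.28942447e+00,  1.31059952e-01,  1.48920027e+00, -4.85886838e-06,
        1.52299244e+00, -8.53640529e-02]), 'dq': array([-8.69391182e-04, -2.09054314e-03, -2.79998400e-03,  1.10334039e-03,
        7.59352079e-04, -1.63275557e-05]), 'joint_torque': array([ 1.56072249e-03, -5.61340821e+01, -4.93096089e+01,  7.70392525e-02,
        2.91462574e-02, -4.40628526e-05]), 'tool_pos': array([ 0.21512235, -0.55987877,  0.40379102]), 'orientation': array([-3.08730036e+00, -5.72543796e-01,  2.62588721e-04]), 'force': array([-0.89872626,  0.26355007,  0.53068862]), 'wrist_torque': array([-0.02418715,  0.02864194, -0.07370172]), 'gripper_force': 0.0, 'opening': 0.09276225331552262}
```

View pics/scene0.png

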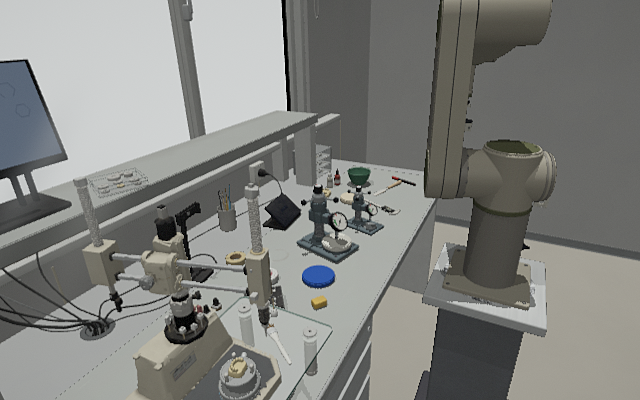

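View pics/top0.png

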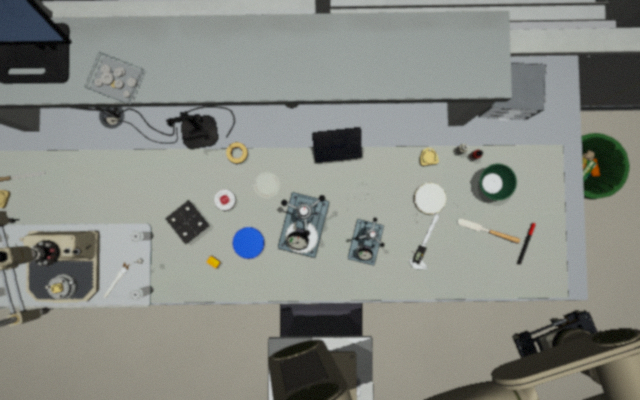

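Candidates: the larger stand at top (303,224) / scene (327,225), and the smaller one at top (366,240) / scene (364,212). I choose the larger, which has the white blank at top (303,238). The blue disc at (248,242) is a decoy. I'll check this with a crop.

Run:
```python
from h import *
s=np.load("s0.npy");t=np.load("t0.npy")
a=cv2.resize(t[180:270,265:355],(540,540),interpolation=cv2.INTER_CUBIC)
b=cv2.resize(s[175:265,290:332+0],(252,540),interpolation=cv2.INTER_CUBIC)
b=cv2.resize(s[175:265,296:362],(396,540),interpolation=cv2.INTER_CUBIC)
im=np.hstack([a,b]);im=cv2.resize(im,(800,int(540*800/936)));save("crop0.png",im);print(im.shape)
```

```text
(461, 800, 3)
```

View pics/crop0.png

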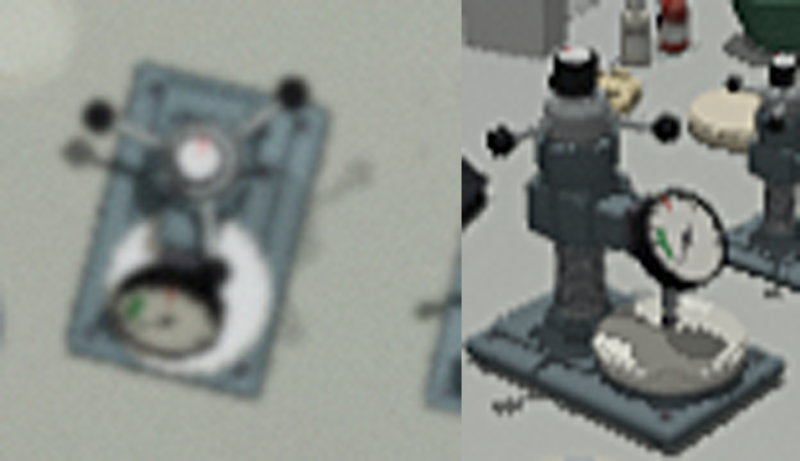

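The crop confirms it: the larger stand has the white blank, and its dial shows a green sector and a red mark. In the top picture the knob is at about (303.6,211.2) and the balls at (284.1,202.8), (322.1,197.9) and (306.9,232.3). In the scene picture the balls are at (303.6,202.5) and (336.2,199.8), and the knob at (318.2,189).

Run:
```python
from h import *
c=get_calibration("top");s=get_calibration("scene")
print("knob",tri([ray(c,303.6,211.2),ray(s,318.2,187)]))
for a in[(284.1,202.8),(322.1,197.9),(306.9,232.3)]:
  for b in[(303.6,202.5),(336.2,199.8)]:
    P=tri([ray(c,*a),ray(s,*b)]);print(a,b,P,np.linalg.norm(proj(c,P)-a))
B=[atz(c,*a,.174) for a in[(284.1,202.8),(322.1,197.9),(306.9,232.3)]]
m=np.mean(B,0);print(B,m)
for b in B: d=b-m;print(np.linalg.norm(d),np.degrees(np.arctan2(d[1],d[0])))
print(atz(c,303.6,211.2,.216))
for u in [(138/5.128+265,62/5.128+180),(328/5.128+265,105/5.128+180),(70/5.128+265,352/5.128+180),(262/5.128+265,398/5.128+180)]: print(atz(c,*u,.02))
for n in("wrist",): 
  w=get_calibration(n);print(w["fovy"],w["cx"],w["cy"],np.round(w["pose"],3).tolist())
```

```text
knob [0.52650448 0.03525919 0.21076607]
(284.1, 202.8) (303.6, 202.5) [0.55130731 0.0897187  0.17415684] 0.04364594041494184
(284.1, 202.8) (336.2, 199.8) [0.50363592 0.06869051 0.18869814] 18.767034594606308
(322.1, 197.9) (303.6, 202.5) [ 0.58368113 -0.00490196  0.12813317] 6.956385129467175
(322.1, 197.9) (336.2, 199.8) [ 0.53248653 -0.0285016   0.14123274] 12.81771155945015
(306.9, 232.3) (303.6, 202.5) [0.51385868 0.05358973 0.1678356 ] 18.482464166930388
(306.9, 232.3) (336.2, 199.8) [0.46868361 0.02756597 0.17357205] 0.522448694533241
[array([0.55121044, 0.08967482, 0.174     ]), array([ 0.56339242, -0.01437083,  0.174     ]), array([0.46997953, 0.02814481, 0.174     ])] [0.52819413 0.03448293 0.174     ]
0.05979878638631796 67.36271458475977
0.06021303639369979 -54.22790755831767
0.05855861650606763 -173.7863923264125
[0.52603338 0.03491483 0.216     ]
[0.59224006 0.07782582 0.02      ]
[ 0.56521476 -0.03510156  0.02      ]
[0.42039456 0.11962103 0.02      ]
[0.39199425 0.0061206  0.02      ]
65.70646984690485 323.29676346228666 195.7597945482384 [[0.358, -0.89, -0.282, 0.294], [-0.934, -0.341, -0.107, -0.53], [-0.001, 0.302, -0.953, 0.384], [0.0, 0.0, 0.0, 1.0]]
```

```bash
python3 -m handwheel '[[2.2,4.2,1.2,0.18,0],[2.2,4.2,1.2,0.18,0],[2.2,4.2,1.2,0.18,0],[2.2,4.2,1.2,0.18,0],[2.2,4.2,1.2,0.18,0],[2.2,4.2,0,0.18,0],[2.2,4.2,0,0.18,0],[2.2,4.2,0,0.18,0],[2.2,4.2,0,0.18,0],[2.2,4.2,0,0.18,0]]' 30 && python3 -m handwheel '[[2.3,4.4,0,0.18,0],[2.3,4.4,0,0.18,0],[2.3,4.4,0,0.18,0],[2.3,4.4,0,0.18,0],[0,0,0,0.18,0],[0,0,0,0.18,0],[0,0,0,0,0],[0,0,0,0,0]]'
cat >> h.py <<'E'
def wproj(c,P):
    T=np.linalg.inv(np.array(c["pose"])); p=T[:3,:3]@np.asarray(P,float)+T[:3,3]
    r=np.hypot(p[0],p[1]); th=np.arctan2(r,p[2]); return np.array([c["cx"],c["cy"]])+K(c)*th*p[:2]/max(r,1e-9)
def wray(c,u,v):
    T=np.array(c["pose"]);x,y=u-c["cx"],v-c["cy"];r=np.hypot(x,y);th=r/K(c)
    d=np.array([np.sin(th)*x/r,np.sin(th)*y/r,np.cos(th)]);return T[:3,3],T[:3,:3]@d
def theta():
    from scipy.spatial.transform import Rotation as R
    y=R.from_rotvec(readout.read_state()["orientation"]).as_matrix()[:,1];return np.degrees(np.arctan2(y[1],y[0]))
E
python3 - <<'E'
from h import *
w=get_calibration("wrist");im=read_camera("wrist");save("w1.png",im);np.save("w1",im)
import pickle;pickle.dump(w,open("w1.pkl","wb"))
s=readout.read_state();print(theta(),s["tool_pos"],s["q"])
for z,a in((.174,None),(.216,None)): print(wproj(w,[.5275,.0347,z]))
for a in(66,-54,-174): print(wproj(w,[.5275+.06*np.cos(np.radians(a)),.0347+.06*np.sin(np.radians(a)),.174]))
E
```

```text
t: 1.35
tool_pos: [0.4356, -0.1386, 0.4645]
orientation: [-1.463, -2.78, -0.0]
force: [1.0, 0.1, -0.7]
opening: 0.093
gripper_force: 0.0
t: 2.35
tool_pos: [0.5271, 0.0358, 0.4645]
orientation: [0.158, -3.137, -0.0]
force: [1.0, -1.3, 0.2]
opening: 0.0934
gripper_force: 0.0
95.81449649283603 [0.52712684 0.03575442 0.46461833] [-2.93488596e-02 -8.17030600e-02  1.59553569e+00  3.85858804e-05
  1.62794690e+00 -1.70162510e+00]
[322.62268546 195.04411956]
[322.47089472 210.98762132]
[376.99926663 224.68078966]
[268.66418303 225.10471921]
[322.26499553 129.43105945]
```

View pics/w1.png

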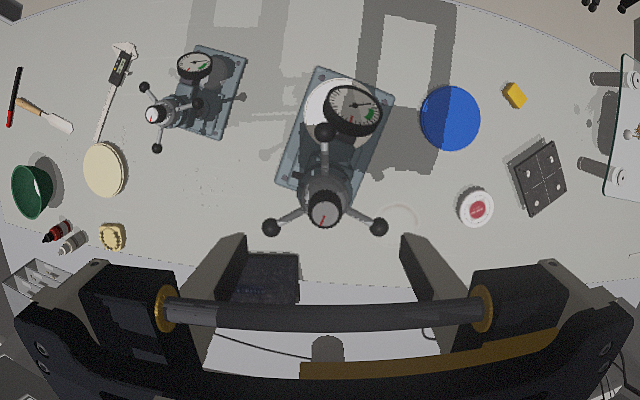

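The wrist picture shows the large stand at centre: balls at (379,227), (270,227) and (325,132), knob top at (324,209), dial at (353,110) with its pointer short of the green. Next I refine the axis.

Run:
```python
from h import *
import pickle
from scipy.optimize import least_squares as L
w=pickle.load(open("w1.pkl","rb"));im=np.load("w1.npy");c=get_calibration("top");s=get_calibration("scene")
g=cv2.cvtColor(im,cv2.COLOR_RGB2GRAY)
obs=[]
for u,v in((379,227),(270,227),(325,132)):
    p=g[v-13:v+14,u-13:u+14]; m=(p<60).astype(np.uint8); n,l,st,ce=cv2.connectedComponentsWithStats(m)
    k=l[13,13]; obs.append(ce[k]+[u-13,v-13]); print(obs[-1],st[k])
obs=np.array(((379,227),(270,227),(325,132)),float) if any(np.abs(np.array(obs)-[(379,227),(270,227),(325,132)]).max(1)>4) else np.array(obs)
def balls(x): return [[x[0]+.06*np.cos(a),x[1]+.06*np.sin(a),x[2]] for a in x[3]+np.radians([66,-54,-174])]
T=[(284.1,202.8),(322.1,197.9),(306.9,232.3)]
f1=lambda x:np.concatenate([wproj(w,b)-o for b,o in zip(balls(x),obs)])
f2=lambda x:np.concatenate([f1(x)]+[(proj(c,b)-o)*2 for b,o in zip(balls(x),T)]+[(proj(s,balls(x)[0])-(303.6,202.5)),(proj(s,balls(x)[2])-(336.2,199.8))])
for f in(f1,f2):
    r=L(f,[.5275,.035,.174,0]);print(r.x,np.round(r.fun,1))
# fingertips symmetric? undistort dial
u=cv2.resize(im[75:140,315:395],(800,650),interpolation=cv2.INTER_CUBIC)[:600];save("dial1.png",u)
```

```text
[379.03653846 227.09038462] [  0   0  27  27 520]
[270.66666667 227.42792793] [  5   5  19  18 222]
[320.31300813 132.88211382] [  0   0  27  27 246]
[ 0.52920603  0.03678603  0.17506467 -0.00663623] [-0.2  0.3  0.3  0.1 -0.1 -0.3]
[ 0.52866275  0.03600076  0.17550843 -0.00160935] [-0.7 -0.4 -0.4 -0.1 -1.3 -0.9 -0.9 -1.5 -1.3 -0.4 -1.3  0.8 -0.7 -0.4
 -0.8 -0.3]
```

View pics/dial1.png

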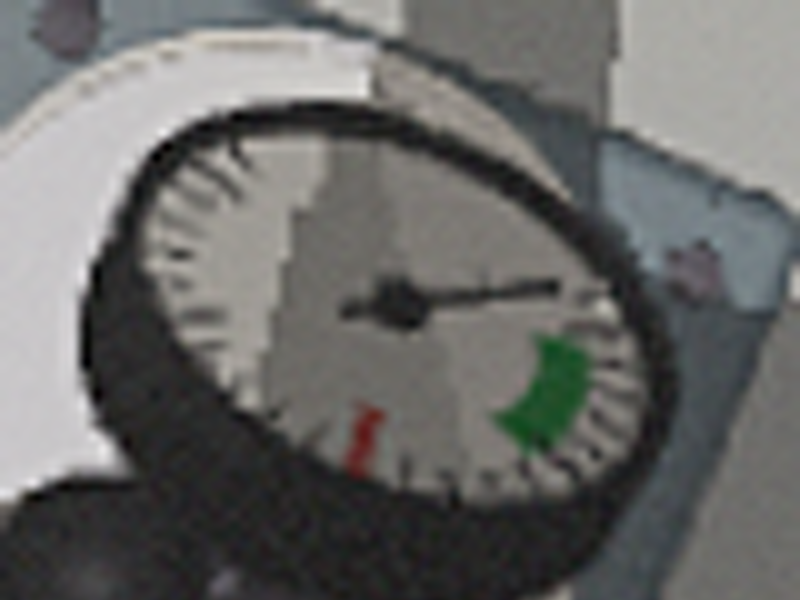

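```bash
cat >> h.py <<'E'
YAW=np.radians(-13.7)
def frame():
    f=np.array([-np.cos(YAW),-np.sin(YAW),0]);n=f*np.cos(np.radians(40))+[0,0,np.sin(np.radians(40))]
    up=np.array([0,0,1.])-n*n[2];up/=np.linalg.norm(up);return n,up,np.cross(up,n)
def rect(im,pf,C,n=360,R=.034):
    _,up,r=frame();mx=np.zeros((n,n),np.float32);my=mx.copy()
    for i in range(n):
        for j in range(n):
            mx[i,j],my[i,j]=pf(C+r*((j+.5)/n*2-1)*R+up*(1-(i+.5)/n*2)*R)
    return cv2.remap(im,mx,my,cv2.INTER_CUBIC)
def needle(q,R=.034,r0=.009,r1=.02):
    g=cv2.cvtColor(q,cv2.COLOR_RGB2GRAY).astype(np.float32);n=g.shape[0];g=g-cv2.blur(g,(n//6,n//6))
    ph=np.radians(np.arange(-150,150,1));rr=np.linspace(r0,r1,30)/R*n/2
    X=(n/2+np.outer(np.sin(ph),rr)).astype(np.float32);Y=(n/2-np.outer(np.cos(ph),rr)).astype(np.float32)
    m=cv2.remap(g,X,Y,cv2.INTER_LINEAR).mean(1);k=np.argsort(m)[:4];return [(round(float(2.2+ph[i]),2),round(float(m[i]))) for i in k]
E
python3 - <<'E'
from h import *
import pickle
w=pickle.load(open("w1.pkl","rb"));im=np.load("w1.npy");c=get_calibration("top")
C=tri([wray(w,355,105.7),ray(c,297.6,242.4)]);
print(C,wproj(w,C),proj(c,C)); np.save("C0",C)
ax=np.array([.529,.0365]);print(np.degrees(np.arctan2(*(C[:2]-ax)[::-1])),np.linalg.norm(C[:2]-ax))
q=rect(im,lambda P:wproj(w,P),C);print(needle(q))
q2=rect(np.load("s0.npy"),lambda P:proj(get_calibration("scene"),P),C);print(needle(q2))
save("rect1.png",np.hstack([q,q2]))
E
python3 -m handwheel '[[0.2,0.05,-3,0,0],[0,0,-3,0,0],[0,0,-2,0,0],[0,0,-1.5,0,0],[0,0,-1.3,0,0],[0,0,0,0,0]]'
```

```text
[0.44365605 0.0524218  0.1962843 ] [355.2195846  105.43647092] [297.65528079 242.31221569]
169.432360058529 0.08681643726194542
[(-0.09, -25), (-0.07, -25), (-0.1, -22), (-0.05, -21)]
t: 3.15
tool_pos: [0.529, 0.0364, 0.3559]
orientation: [0.165, -3.136, -0.0]
force: [-0.0, 0.1, 0.3]
opening: 0.0928
gripper_force: 0.0Traceback (most recent call last):
  File "<stdin>", line 8, in <module>
  File "h.py", line 35, in rect
    mx[i,j],my[i,j]=pf(C+r*((j+.5)/n*2-1)*R+up*(1-(i+.5)/n*2)*R)
                    ~~^^^^^^^^^^^^^^^^^^^^^^^^^^^^^^^^^^^^^^^^^^
  File "<stdin>", line 8, in <lambda>
ValueError: time passes only in moves, steps and waits
```

Run:
```python
from h import *
import pickle
w=pickle.load(open("w1.pkl","rb"));im=np.load("w1.npy");c=get_calibration("top");s=get_calibration("scene")
C=tri([wray(w,355,105.7),ray(s,340.7,221.2)]);np.save("C0",C)
print(C,wproj(w,C),proj(c,C),proj(s,C))
ax=np.array([.529,.0365]);print(np.degrees(np.arctan2(*(C[:2]-ax)[::-1])),np.linalg.norm(C[:2]-ax))
q=rect(im,lambda P:wproj(w,P),C);print(needle(q))
q2=rect(np.load("s0.npy"),lambda P:proj(s,P),C);print(needle(q2))
w2=get_calibration("wrist");i2=read_camera("wrist");q3=rect(i2,lambda P:wproj(w2,P),C);print(needle(q3))
save("rect1.png",np.vstack([cv2.resize(np.hstack([q,q2,q3]),(600,200)),cv2.resize(i2,(600,375))]))
```

```text
[0.44100257 0.05886117 0.11775778] [354.04104592 102.5141544 ] [296.83923626 242.51543687] [339.58489124 221.13726816]
165.74224975895217 0.09079410399125726
[(0.21, -33), (0.23, -33), (0.19, -32), (0.25, -32)]
[(0.02, -18), (0.0, -18), (0.04, -18), (-0.02, -18)]
[(0.19, -69), (0.21, -66), (0.18, -63), (0.23, -57)]
```

View pics/rect1.png

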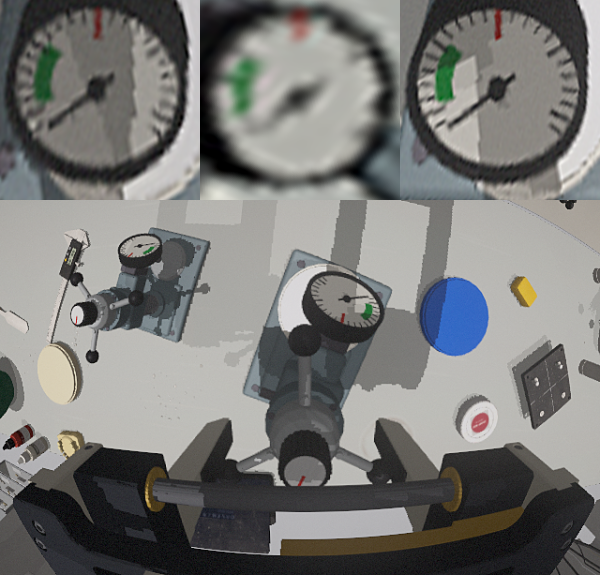

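The rectified dials show the needle at the rest mark (about 0), the green at left and the red on top. The open fingers straddle the hub between the spokes. I'll grip the hub.

```bash
python3 - <<'E'
s=open("h.py").read()
s=s.replace("def needle(","""def centred(q,R=.034):
    n=q.shape[0];g=cv2.GaussianBlur(cv2.cvtColor(q,cv2.COLOR_RGB2GRAY),(0,0),n*.0022/2/R*1.2);y,x=np.mgrid[:n,:n]
    d=np.hypot(x-n/2,y-n/2)<n/2*.007/R;v=np.where(d,g,255);i,j=np.unravel_index(v.argmin(),v.shape)
    return cv2.warpAffine(q,np.float32([[1,0,n/2-j],[0,1,n/2-i]]),(n,n),borderMode=cv2.BORDER_REPLICATE)
def read(cam,dz=0):
    c=get_calibration(cam);im=read_camera(cam);C=np.load("C0.npy")+[0,0,-dz];up=frame()[1]
    if cam=="wrist": C=C+up*.003
    q=centred(rect(im,lambda P:(wproj if cam=="wrist" else proj)(c,P),C));return needle(q),q
def needle(""");open("h.py","w").write(s)
E
python3 -m handwheel '[[0,0,0,0,1],[0,0,0,0,1],[0,0,0,0,1],[0,0,0,0,1],[0,0,0,0,1],[0,0,0,0,1]]' 30
python3 - <<'E'
from h import *
for k in("scene","wrist"):print(k,read(k)[0])
E
```

```text
t: 3.95
tool_pos: [0.5291, 0.0369, 0.3568]
orientation: [0.165, -3.137, -0.002]
force: [-0.5, 3.7, 0.7]
opening: 0.0427
gripper_force: 30.0
scene [(-0.1, -14), (-0.12, -14), (-0.09, -14), (-0.14, -14)]
wrist [(-0.07, -106), (-0.05, -99), (-0.09, -97), (-0.1, -77)]
```

```bash
python3 -m handwheel '[[0,0,-0.043,-0.18,1],[0,0,-0.043,-0.18,1],[0,0,-0.043,-0.18,1],[0,0,-0.043,-0.18,1],[0,0,-0.043,-0.18,1],[0,0,-0.043,-0.18,1],[0,0,-0.043,-0.18,1],[0,0,-0.043,-0.18,1],[0,0,-0.043,-0.18,1],[0,0,-0.043,-0.18,1]]'
python3 - <<'E'
from h import *
a,q=read("scene",.0043);print(a);b,r=read("wrist",.0043);print(b,theta());save("r2.png",np.hstack([q,r]))
E
```

```text
t: 5.3
tool_pos: [0.5296, 0.0374, 0.3525]
orientation: [-2.36, -2.073, -0.004]
force: [4.0, 8.1, -2.6]
opening: 0.043
gripper_force: 30.0
[(-0.12, -25), (-0.14, -24), (-0.1, -24), (-0.16, -24)]
[(-0.03, -50), (-0.02, -50), (-0.05, -48), (0.0, -48)] -7.378632240585957
```

View pics/r2.png

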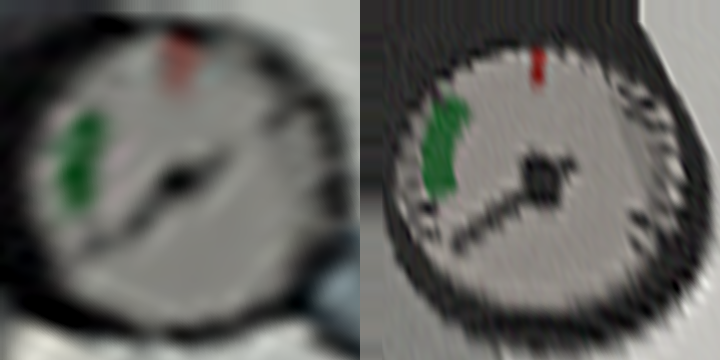

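```bash
cat > chk.py <<'E'
import sys
from h import *
a,q=read("scene",float(sys.argv[1]));b,r=read("wrist",float(sys.argv[1]));np.save("last",np.hstack([q,r]))
s=readout.read_state();print("S",a[0],"W",b[0],round(theta(),1),np.round(s["force"],1),"t",round(s["t"],2))
sys.exit(int(a[0][0]>.1))
E
T="python3 -m handwheel"
$T '[[0,0,-0.036,-0.15,1],[0,0,0,0,1]]' >/dev/null && python3 chk.py .0047 && $T '[[0,0,-0.036,-0.15,1],[0,0,0,0,1]]' >/dev/null && python3 chk.py .005 && $T '[[0,0,-0.036,-0.15,1],[0,0,0,0,1]]' >/dev/null && python3 chk.py .0054 && $T '[[0,0,-0.036,-0.15,1],[0,0,0,0,1]]'  >/dev/null && python3 chk.py .0057 && $T '[[0,0,-0.036,-0.15,1],[0,0,0,0,1]]' >/dev/null && python3 chk.py .0061 && $T '[[0,0,-0.036,-0.15,1],[0,0,0,0,1]]'  && python3 chk.py .0065
```

```text
S (-0.14, -16) W (-0.03, -39) -15.7 [ 5.1  7.5 -3.3] t 5.75
S (-0.14, -20) W (0.04, -41) -24.3 [ 5.1  8.1 -3.4] t 6.1
S (-0.17, -13) W (0.12, -21) -32.9 [ 6.2  7.3 -4. ] t 6.45
S (-0.1, -27) W (1.68, -25) -41.5 [ 5.6  7.5 -3.5] t 6.8
S (-0.14, -25) W (2.01, -21) -50.1 [ 6.   7.3 -4. ] t 7.15
t: 7.4
tool_pos: [0.5299, 0.0372, 0.3503]
orientation: [-3.025, -0.845, -0.005]
force: [6.6, 7.7, -4.2]
opening: 0.0427
gripper_force: 30.0
S (-0.1, -17) W (1.75, -33) -58.7 [ 6.9  6.1 -4. ] t 7.5
```

```bash
sed -i 's/b,r=read("wrist",float(sys.argv\[1\]))/b,r=[0],q/' chk.py
T="python3 -m handwheel"
$T '[[0,0,-0.036,-0.15,1],[0,0,0,0,1]]' >/dev/null && python3 chk.py .0068 && $T '[[0,0,-0.036,-0.15,1],[0,0,0,0,1]]' >/dev/null && python3 chk.py .0072 && $T '[[0,0,-0.036,-0.15,1],[0,0,0,0,1]]' >/dev/null && python3 chk.py .0075 && $T '[[0,0,-0.036,-0.15,1],[0,0,0,0,1]]'  >/dev/null && python3 chk.py .0079 && $T '[[0,0,-0.036,-0.15,1],[0,0,0,0,1]]' >/dev/null && python3 chk.py .0083 && $T '[[0,0,-0.036,-0.15,1],[0,0,0,0,1]]'  && python3 chk.py .0086
```

```text
S (-0.16, -10) W 0 -67.3 [ 6.8  6.3 -5. ] t 7.8
S (-0.1, -13) W 0 -75.9 [ 7.1  6.4 -3.7] t 8.1
S (-0.1, -28) W 0 -84.5 [ 7.   5.9 -3.7] t 8.4
S (-0.14, -34) W 0 -93.1 [ 6.7  5.3 -4. ] t 8.7
S (-0.14, -18) W 0 -101.7 [ 7.5  5.  -4.3] t 9.0
t: 9.25
tool_pos: [0.5299, 0.0368, 0.3482]
orientation: [-3.091, 0.555, -0.004]
force: [6.4, 6.0, -4.1]
opening: 0.0426
gripper_force: 30.0
S (-0.16, -18) W 0 -110.3 [ 6.6  3.8 -4.1] t 9.3
```

```bash
T="python3 -m handwheel"
$T '[[0,0,-0.036,-0.15,1],[0,0,0,0,1]]' >/dev/null && python3 chk.py .009 && $T '[[0,0,-0.036,-0.15,1],[0,0,0,0,1]]' >/dev/null && python3 chk.py .0093 && $T '[[0,0,-0.036,-0.15,1],[0,0,0,0,1]]' >/dev/null && python3 chk.py .0097 && $T '[[0,0,-0.024,-0.1,1],[0,0,0,0,1]]'  && python3 chk.py .01
```

```text
S (-0.17, -24) W 0 -118.9 [ 6.5  2.8 -3.7] t 9.6
S (-0.02, -21) W 0 -127.5 [ 6.5  3.1 -3.3] t 9.9
S (0.61, -37) W 0 -136.1 [ 5.6  3.2 -3.1] t 10.2
```

```bash
T="python3 -m handwheel"
$T '[[0,0,0,0,1],[0,0,0,0,1],[0,0,0,0,0],[0,0,0,0,0],[0,0,0,0,0],[0,0,0,0,0],[0,0,0,0,0]]'; python3 chk.py .0097;
$T '[[0,0,2,0,0],[0,0,3,0,0],[0,0,3,0,0],[0,0,0,0.18,0],[0,0,0,0.18,0],[0,0,0,0.18,0],[0,0,0,0.18,0],[0,0,0,0.18,0],[0,0,0,0.18,0],[0,0,0,0.18,0]]'; python3 chk.py .0097
```

```text
t: 11.08
tool_pos: [0.5292, 0.0364, 0.347]
orientation: [2.892, -1.228, -0.0]
force: [0.2, -0.2, 0.0]
opening: 0.0876
gripper_force: 0.0
S (0.51, -34) W 0 -136.0 [ 0.6  0.5 -0.8] t 11.12
t: 12.38
tool_pos: [0.5293, 0.0364, 0.4289]
orientation: [3.057, 0.72, 0.003]
force: [1.2, -1.3, 0.0]
opening: 0.093
gripper_force: 0.0
S (0.54, -25) W 0 -63.0 [-0.4 -0.5 -0.5] t 12.43
```

```bash
T="python3 -m handwheel"; R='[0,0,0,0.18,0]'
$T '[[0,0,0,0.18,0],[0,0,0,0.18,0],[0,0,0,0.18,0],[0,0,0,0.18,0],[0,0,0,0.18,0],[0,0,0,0.18,0],[0,0,0,0.18,0],[0,0,0,0.18,0],[0,0,0,0.18,0],[0,0,0,0.18,0]]' >/dev/null
$T '[[0,0,0,0.18,0],[0,0,0,0.18,0],[0,0,0,0.18,0],[0,0,0,0.18,0],[0,0,0,0,0],[0,0,0,0,0]]'
python3 - <<'E'
from h import *
a,q=read("wrist",.0097);b,r=read("scene",.0097);print(a,b,theta())
w=get_calibration("wrist");im=read_camera("wrist")
print(wproj(w,[.529,.0365,.207]),wproj(w,[.529,.0365,.165]))
save("k3.png",np.vstack([np.hstack([cv2.resize(q,(200,200)),cv2.resize(r,(200,200)),cv2.resize(im[160:260,270:370],(200,200))]),cv2.resize(im,(600,375))]))
E
```

```text
t: 14.42
tool_pos: [0.5292, 0.0364, 0.4277]
orientation: [0.267, 3.129, 0.0]
force: [-0.4, 0.4, -0.2]
opening: 0.0929
gripper_force: 0.0
[(0.59, -56), (0.61, -56), (0.58, -52), (0.63, -51)] [(0.54, -29), (0.52, -29), (0.56, -29), (0.51, -28)] 80.36232459379181
[324.0411087  223.88595629] [323.96553199 204.26212674]
```

View pics/k3.png

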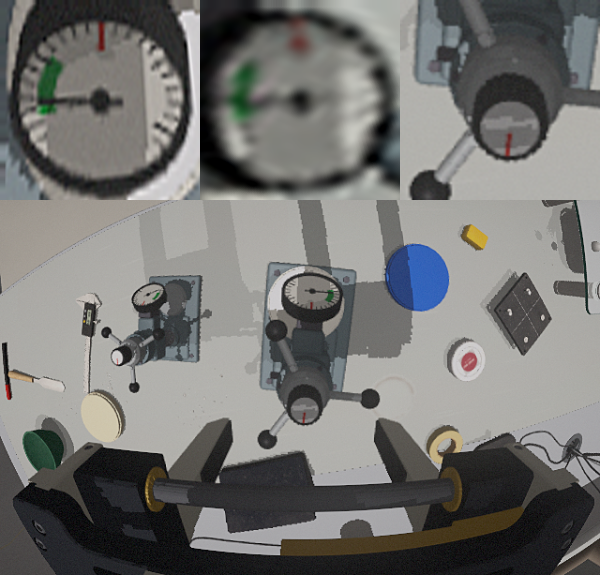

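```bash
T="python3 -m handwheel"
$T '[[0,0,0,0.175,0],[0,0,0,0.175,0],[0,0,0,0.175,0],[0,0,0,0.175,0],[0,0,-1.5,0.175,0],[0,0,-1.5,0.175,0],[0,0,-1.5,0,0],[0,0,-1,0,0],[0,0,0,0,0]]' 8
$T '[[0,0,0,0,1],[0,0,0,0,1],[0,0,0,0,1],[0,0,0,0,1],[0,0,0,0,1],[0,0,0,0,1],[0,0,0,0,1]]' 8
python3 chk.py .0097
```

```text
t: 15.7
tool_pos: [0.5289, 0.0364, 0.371]
orientation: [1.341, -2.839, -0.001]
force: [0.0, 0.7, 0.1]
opening: 0.093
gripper_force: 0.0
t: 16.58
tool_pos: [0.5292, 0.0364, 0.372]
orientation: [1.345, -2.839, 0.0]
force: [0.2, 0.0, 0.7]
opening: 0.0276
gripper_force: 0.0
S (0.52, -24) W 0 140.7 [-0.2 -0.1 -0.6] t 16.62
```

```bash
T="python3 -m handwheel"
$T '[[0,0,0,0,1],[0,0,0,0,1]]' 8
$T '[[0,0,0,-0.15,1],[0,0,0,-0.15,1],[0,0,0,-0.15,1],[0,0,0,-0.15,1],[0,0,0,-0.15,1],[0,0,0,-0.15,1],[0,0,0,-0.15,1],[0,0,0,-0.15,1],[0,0,0,-0.15,1],[0,0,0,-0.15,1]]' 8
python3 chk.py .01
```

```text
t: 16.88
tool_pos: [0.5292, 0.0364, 0.372]
orientation: [1.345, -2.839, -0.0]
force: [0.1, -0.0, 0.1]
opening: 0.0269
gripper_force: 8.0
t: 18.12
tool_pos: [0.5291, 0.0373, 0.372]
orientation: [-0.956, -2.991, -0.003]
force: [-1.6, 5.8, 0.1]
opening: 0.0267
gripper_force: 8.0
S (1.36, -21) W 0 54.1 [-1.   5.1  0.8] t 18.18
```

```bash
T="python3 -m handwheel"
$T '[[0,0,0,-0.15,1],[0,0,0,-0.15,1],[0,0,0,-0.15,1],[0,0,0,-0.15,1],[0,0,0,-0.15,1],[0,0,0,-0.15,1],[0,0,0,-0.15,1],[0,0,0,-0.15,1],[0,0,0,-0.15,1],[0,0,0,0,1]]' 8
python3 chk.py .0104
$T '[[0,0,0,0,0],[0,0,0,0,0],[0,0,0,0,0],[0,0,0,0,0]]'
python3 chk.py .0104
python3 - <<'E'
from h import *
a,q=read("wrist",.0104);print(a);np.save("lw",q)
save("k4.png",np.hstack([np.load("last.npy")[:,:360],q]))
E
```

```text
t: 19.42
tool_pos: [0.5297, 0.0375, 0.3721]
orientation: [-2.614, -1.741, -0.005]
force: [4.4, 6.1, -3.7]
opening: 0.0267
gripper_force: 8.0
S (2.17, -23) W 0 -22.6 [ 5.5  7.5 -3.1] t 19.48
t: 19.98
tool_pos: [0.5292, 0.0363, 0.372]
orientation: [2.613, 1.743, -0.0]
force: [-0.4, -0.1, -0.5]
opening: 0.062
gripper_force: 0.0
S (2.11, -27) W 0 -22.6 [-0.3 -0.1  0.3] t 20.02
[(2.1, -65), (2.11, -63), (2.08, -59), (2.13, -56)]
```

View pics/k4.png

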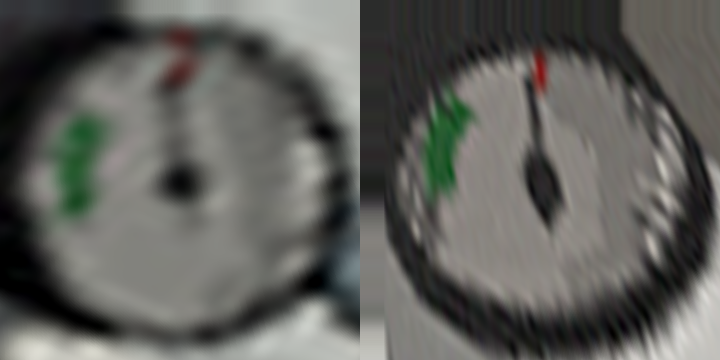

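The needle is just short of the red mark (tip at (530,85), mark at (540,68) in the right panel), roughly 2.1. I'll make one small further turn.

```bash
T="python3 -m handwheel"
$T '[[0,0,0,0,1],[0,0,0,0,1],[0,0,0,0,1],[0,0,0,0,1],[0,0,0,0,1],[0,0,0,0,1],[0,0,0,-0.08,1],[0,0,0,-0.08,1],[0,0,0,0,1]]' 8
$T '[[0,0,0,0,0],[0,0,0,0,0],[0,0,0,0,0],[0,0,0,0,0],[0,0,0,0,0],[0,0,3,0,0],[0,0,3,0.18,0],[0,0,0,0.18,0],[0,0,0,0.18,0],[0,0,0,0.18,0]]'
$T '[[0,0,0,0.18,0],[0,0,0,0.18,0],[0,0,0,0.18,0],[0,0,0,0.18,0],[0,0,0,0.18,0],[0,0,0,0.18,0],[0,0,0,0,0],[0,0,0,0,0]]'
python3 chk.py .0104
python3 - <<'E'
from h import *
a,q=read("wrist",.0104);print(a)
save("k5.png",np.hstack([np.load("last.npy")[:,:360],q]))
E
```

```text
t: 21.2
tool_pos: [0.5292, 0.0364, 0.372]
orientation: [2.744, 1.53, 0.0]
force: [1.7, -0.2, -0.5]
opening: 0.0267
gripper_force: 8.0
t: 22.45
tool_pos: [0.5292, 0.0364, 0.4321]
orientation: [2.022, 2.404, 0.0]
force: [-0.3, -1.2, -0.1]
opening: 0.0929
gripper_force: 0.0
t: 23.45
tool_pos: [0.5292, 0.0364, 0.432]
orientation: [-0.514, -3.099, -0.0]
force: [0.2, 0.2, 0.4]
opening: 0.0929
gripper_force: 0.0
S (2.15, -25) W 0 71.2 [-0.4 -0.   0.3] t 23.5
[(2.17, -76), (2.18, -72), (2.15, -68), (2.2, -60)]
```

View pics/k5.png

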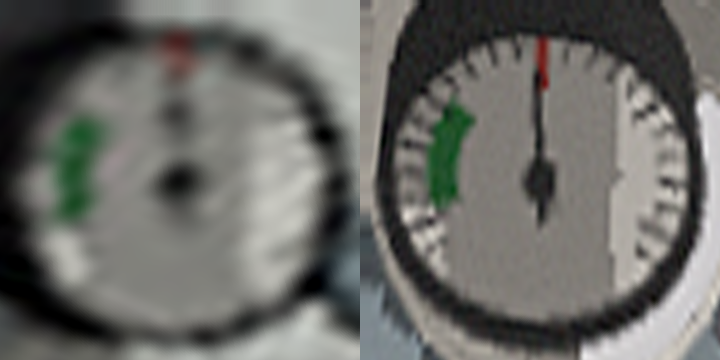

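The needle now stands on the red mark, and the hand is clear of the stand.

```bash
python3 -c "
from plant import job;print(job.close_job())"
```

```text
the job is handed in; nothing more can be done
None
```

The comparator is set: the wheel brought the pointer into the green (about 0.6 rad), the fine knob then took it to the red zero mark (last camera reading about 2.17 rad against 2.2), and I handed the job in at about 23.5 s with the gripper clear of the stand; the hand-in gave no verdict, and I took no separate measurement of the blank's position.

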